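# Put the clay jar away and work the sticky cover shut

## Robot

A 7-joint arm with a two-finger parallel gripper is mounted at the origin on the work surface. World frame = base frame: x ahead of the robot, y to its left, z up, the work surface at z = 0. Lengths are in m, angles in rad, forces in N, time in s.
With the tool pointing down it reaches from about 0.4 to 0.85 m from the base axis. Payload 10.4 kg.
Tool frame: the origin (TCP) lies midway between the tips of the shut fingers; the grasp point (between the pads) lies 19 mm behind it; z points along the fingers, y is the line along which they close (so a half turn about z gives the same grasp; the last joint's range is limited). The gripper opens to 85 mm and grips with 20 to 120 N. Pads are 22 mm wide; open, the fingers measure 114 mm over their backs; the gripper's body (76 mm by 85 mm) begins 54 mm behind the grasp point. The pads swing forward as they close: fully open they stand 13 mm farther back than shut.
Start: joints at [1.241, 0.332, -0.065, 1.46, 0.022, 1.35, -0.088], TCP at [0.189, -0.596, 0.231] pointing down, gripper open.
Joint ranges: [-2.6, 2.6], [-0.5, 2.12], [-1.47, 1.34], [0.16, 2.42], [-1.27, 4.41], [0.06, 2.06], [-2.6, 2.6]. Speed limits (rad/s): [2.22, 2.22, 2.79, 2.79, 3.14, 3.14, 3.14].

## Interface

Orientations are given as a unit quaternion [x, y, z, w].
In Python, from workcell import get_obs, camera, camera_params, hand_in gives the robot as it stands.
- The arm moves only by the tool carry_out, never from a script. Its argument "commands" is a list that holds one entry, the list of rows, each a list of 6 numbers: the shift along the tool's x, y, z in units of 40 mm (1.0 is 40 mm), then the turn, a rotation vector about the tool's x, y, z in units of 6 degrees (1.0 is 6 degrees). In form: [[[x, y, z, ax, ay, az], ...]]. A call has 1 to 20 rows; each row shifts and turns the commanded pose from where the row before left it, along the tool's axes as they then stand; what a row does not reach is not made up. A row lasts 1/12 s, in which the tool goes at most 41.7 mm and 7.16 degrees, less where a joint would pass 70% of its speed; a pose out of reach is approached as far as the arm can. A call is refused whole if a number of a shift passes 1 or a number of a turn 1, either way. A call with a gripper value outside its range is refused whole. "hand" is the closure, from -1 (fully open) to 1 (shut), set as the call begins (left out, the last holds). The fingers move at their own pace and stop on an object; "force" is the grip in N (left out, the last holds). Time passes only in rows, so rows that do not move let the fingers close. It gives the time, the measured TCP pose, the force, the opening and the grip force at its end, in the units of the state.
- get_obs(): the state, without advancing time (a new reading comes with each control period).
- camera(name): name is "scene" or "top" or "wrist"; returns the picture (400x640x3 uint8, red, green, blue); there is no depth.
- camera_params(name): a dict with "mtx" (3x3 intrinsics, pixels), "R" (3x3) and "t" (3): a world point X has camera coordinates R X + t. Camera axes: x right, y down, z forward; pixel columns grow to the right and rows downward; lengths in m; the calibration is good to about 2 mm. A picture is of the moment at which its call begins: read the wrist's pose just before it. camera_params takes no time and is no camera call; for the wrist camera it gives the pose at the moment of the call.
- hand_in(): hands the job in; it is judged then, once.
The state is a dict: "clock": time; "joint_pos": joint angles; "joint_velocities": joint speeds; "tau": joint torques, N m; "position": TCP position; "ee_rot": TCP orientation; "ft_force": force on the tool from outside, world axes, zero at the start; "torque": the same for the moment, N m; "grip_width": opening from 0.0 (shut) to 1.0 (fully open); "grasp_force": force on a finger pad.
Only numpy, scipy, OpenCV 4.12 (cv2) and the standard library are available. Lean on these libraries where they do the work, as an engineer would, in place of code of your own. Each camera call takes 0.05 s, during which the arm holds its last target. There are 200 camera calls.

## Task

Tidy up the craft table: stand the red jar upright in the open well of the storage box, then slide the blue cover fully shut so that both of its ends meet the front wall. The cover binds in its sticky track when one end gets ahead, so work it along with gentle pushes on its two yellow knobs by turns, and never press or squeeze it with more than about 20 N (2 kg). Leave the green jar, the bottle and the flowerpot where they stand.

Things in the scene. Friction and masses are not known exactly. Their poses are not given: they have to be found in the camera images.
- chest: White storage box fixed to the table, 309 (x) by 335 (y) by 82 mm high. Origin on the table surface under the middle of the edge of the grey pocket roof; +x points from the roof across the open well to the front wall, y along its width, z up. The pocket roof spans x -142 to 0 mm, top at z 83 mm. Each side has a track, floor at z 60 mm under a lip reaching in to y 145 mm, top at z 82 mm.
- well (a point): Middle of the well's floor, 6 mm above the table, 77 mm in front of the box's origin. The well spans x 0 to 155 mm and y -120 to +120 mm in the box's frame; the cover over it has its underside at z 62 mm.
- stop (a point): Middle of the inner face of the front wall (12 mm thick, top at z 82 mm), at the cover's height (z 67 mm), x 155 mm in the box's frame: the end stop that the cover's front edge meets along its whole width when fully shut. It is rigid: meet it slowly.
- cover: Blue cover, 175 (x) by 282 (y) by 10 mm, about 0.6 kg, sliding in the box's side tracks out from under the roof along the box's +x. Origin mid-panel at the track floor; axes as the box's if square; top face 12 mm above the origin, front edge at x +87.5 mm. Origin at x 67.5 mm in the box's frame when shut; starts 70 to 90 mm short of that, covering half of the well.
- knob_left (a point): Centre of the yellow knob at the cover's +y end: an upright round roller, 18 mm in diameter, 27 mm high, this point 14 mm above the panel's top face. It spins freely, so gripping it does not steer the cover. 15 mm behind the front edge, 110 mm from the cover's middle; x 140 mm in the box's frame when shut. At least 40 mm of bare panel lies between it and the roof for a fingertip to push from.
- knob_right (a point): Centre of the same knob at the -y end. Moving freely a knob takes 1 to 5 N, freeing a wedged cover about as much as wedged it. Pushed alone, its end slides ahead 15 to 50 mm, pivoting about the other end, until the cover's shoes (70 mm apart along the track, 4 mm side play) wedge at a skew of about 0.06 rad and will not budge; then push the other knob.
- jar_red_mid (a point): Centre (half-way up) of the closed red jar, an upright cylinder 46 mm in diameter and 44 mm high, 0.1 kg, standing on the table beside the box, to its left or right. z up.
- jar_green_mid (a point): Centre of the closed green jar, same shape and size as the red one, on the other side of the box: leave it.
- bottle: Clear bottle with a white cap, 68 mm in diameter, 170 mm high, on the table beyond the box; origin at the centre of its base. Leave it.
- pot: Terracotta cup-shaped flowerpot, 76 mm in diameter, 75 mm high, on the table beyond the box; origin at the centre of its base. Leave it.

How it is judged:
On the way, in this order (a step that is already met when the one before it is completed fails the run):
1. the red jar stands upright in the well, let go (x of jar_red_mid in the frame of chest between 0.02 and 0.155 m and y of jar_red_mid in the frame of chest between -0.12 and 0.12 m and z of jar_red_mid in the frame of chest below 0.036 m and angle between jar_red_mid's own z axis and vertical below 0.2 rad and contact force between jar_red and the fingers below 0.05 N), for 0.2 s.
2. the cover is fully shut over it (x of each of knob_left, knob_right in the frame of chest above 0.136 m), for 0.2 s.
At the end, for the whole second after the job is handed in: The red jar stands upright (within 0.2 rad) in the well of the box, and the cover is fully shut: both knobs within 4 mm of their shut position, at rest; nothing is touched (all of step 2 and x of jar_red_mid in the frame of chest between 0.02 and 0.155 m and y of jar_red_mid in the frame of chest between -0.12 and 0.12 m and z of jar_red_mid in the frame of chest below 0.036 m and angle between jar_red_mid's own z axis and vertical below 0.2 rad and linear speed of cover below 0.01 m/s and linear speed of jar_red below 0.02 m/s).
It fails at once if the robot presses or squeezes the cover with more than 25 N (contact force between any of the fingers, the arm and cover above 25 N).
It fails at once if the green jar is pushed more than 30 mm away or tipped over (distance of jar_green_mid from where it was at the start of the episode above 0.03 m or angle between jar_green_mid's own z axis and vertical above 0.5 rad).
It fails at once if the bottle is pushed more than 30 mm away or tipped over (distance of bottle from where it was at the start of the episode above 0.03 m or angle between bottle's own z axis and vertical above 0.5 rad).
It fails at once if the flowerpot is pushed more than 30 mm away or tipped over (distance of pot from where it was at the start of the episode above 0.03 m or angle between pot's own z axis and vertical above 0.5 rad).
It also fails if it takes over 67 s, if anything falls off the work surface, if the arm or the gripper's body presses on something with over 40 N, if the wrist force passes 120 N, or if a joint passes its speed limit or range.

## Working session

There is one attempt and no reset: what is moved stays moved. The work goes in short steps, Python scripts to look and compute and a tool call to move; the robot and the scene stay as the last step left them, time stands still between calls to the robot, and variables do not carry over. Pictures are saved under pics/ and viewed, at most 10 in all, crops included, and the job is handed in when it is done.

Besides the shell and the picture viewer there is one more tool, called after "Call:" as name(argument=value, ...), one argument or row to a line, values as JSON. carry_out: Moves the arm, as the interface text tells. Its arguments: {"type":"object","properties":{"commands":{"type":"array"},"hand":{"type":"number"},"force":{"type":"number"}},"required":["commands"]}

```bash
mkdir -p pics; ls; python3 - <<'E'
from workcell import *
import cv2,numpy as np
o=get_obs();print({k:np.round(v,3).tolist() for k,v in o.items()})
for n in("scene","top"):
    im=camera(n);cv2.imwrite(f"pics/{n}0.png",im[...,::-1]);p=camera_params(n)
    print(n,np.round(p["mtx"],1).tolist(),np.round(p["R"],3).tolist(),np.round(p["t"],3).tolist())
E
```

```text
pics
{'clock': 0.0, 'joint_pos': [1.241, 0.333, -0.065, 1.461, 0.022, 1.35, -0.088], 'joint_velocities': [0.002, -0.002, 0.002, -0.002, 0.001, -0.002, 0.001], 'tau': [-0.001, -62.545, 0.048, -39.16, 0.016, 0.01, -0.0], 'position': [0.189, -0.595, 0.231], 'ee_rot': [0.988, 0.153, -0.0, -0.001], 'ft_force': [-0.566, 0.252, -0.868], 'torque': [-0.034, 0.014, -0.011], 'grasp_force': 0.0, 'grip_width': 1.005}
scene [[475.1, 0.0, 319.0], [0.0, 475.1, 196.7], [0.0, 0.0, 1.0]] [[0.086, 0.996, 0.012], [0.634, -0.046, -0.772], [-0.769, 0.074, -0.635]] [-0.069, -0.293, 1.653]
top [[435.9, 0.0, 322.4], [0.0, 435.9, 202.1], [0.0, 0.0, 1.0]] [[0.0, -1.0, -0.001], [-0.982, -0.0, -0.189], [0.189, 0.001, -0.982]] [-0.013, 0.558, 1.158]
```

View pics/top0.png

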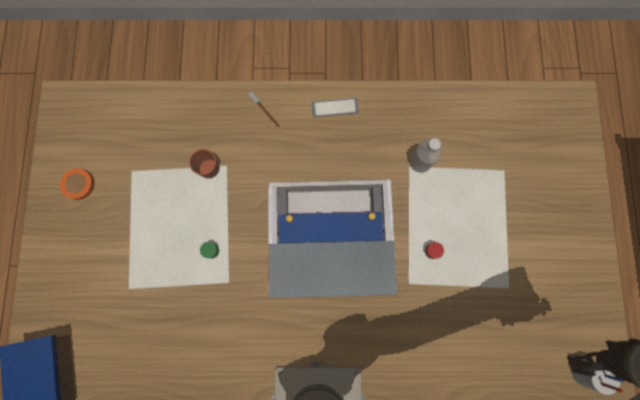

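View pics/scene0.png

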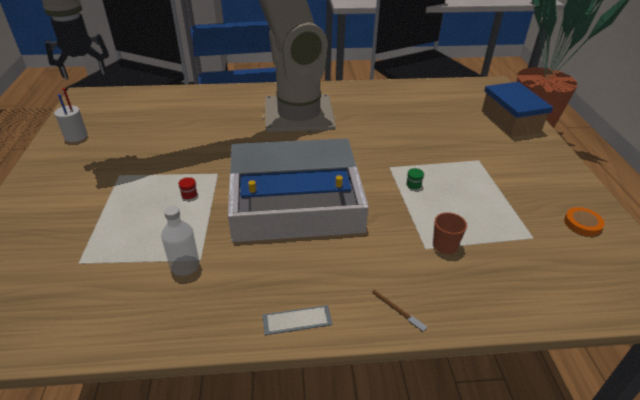

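The top view shows the box at cols 268–395 and rows 181–297. The roof edge runs along row ~241 and the knobs are at (289,218) and (372,216). The red jar is at (434,250), green at (208,250), pot at (204,162) and bottle at (430,150). The scene view agrees.

```bash
cat >h.py <<'E'
import cv2,numpy as np
from workcell import *
def ray(n,uv,z,p=None):
    p=p or camera_params(n);R=np.array(p["R"]);t=np.array(p["t"])
    d=R.T@np.linalg.solve(np.array(p["mtx"]),[*uv,1.]);c=-R.T@t
    return (c+d*(z-c[2])/d[2])
def blobs(im,lo,hi,amin=15):
    h=cv2.cvtColor(im,cv2.COLOR_RGB2HSV);m=cv2.inRange(h,np.array(lo),np.array(hi))
    n,_,s,c=cv2.connectedComponentsWithStats(m)
    return m,[(c[i].round(1).tolist(),s[i].tolist()) for i in range(1,n) if s[i][4]>=amin]
COL=dict(yellow=((20,150,120),(32,255,255)),red=((0,190,70),(4,255,255)),red2=((174,190,70),(180,255,255)),green=((55,120,30),(85,255,255)))
E
python3 - <<'E'
from h import *
for n in("top","scene"):
    im=cv2.imread(f"pics/{n}0.png")[...,::-1].copy()
    for k,(lo,hi) in COL.items():
        for c,s in blobs(im,lo,hi)[1]:
            z=.099 if k=="yellow" else .03
            print(n,k,c,s,ray(n,c,z).round(3))
# box corners
im=cv2.imread("pics/top0.png")[...,::-1].copy()
for uv,z in [((269,242.5),.083),((394.5,241),.083),((269,297),.083),((396.5,294.5),.083),((268,182),.082),((391.5,181),.082)]:
    print(uv,ray("top",uv,z).round(3))
c=im[170:310,255:410];cv2.imwrite("pics/crop.png",cv2.resize(np.clip(c[...,::-1]*1.5,0,255).astype('u1'),None,fx=5,fy=4.2,interpolation=cv2.INTER_CUBIC)[:600,:800])
E
```

```text
top yellow [289.0, 217.8] [287, 216, 5, 5, 17] [0.507 0.076 0.099]
scene yellow [338.6, 177.4] [336, 176, 6, 4, 19] [0.511 0.073 0.099]
scene yellow [251.4, 182.4] [249, 181, 6, 4, 19] [ 0.516 -0.146  0.099]
scene red [186.6, 183.5] [180, 179, 15, 11, 129] [ 0.419 -0.328  0.03 ]
scene red [187.6, 195.1] [182, 192, 12, 6, 35] [ 0.469 -0.319  0.03 ]
scene green [415.4, 174.2] [409, 169, 14, 12, 135] [0.421 0.304 0.03 ]
scene green [413.5, 184.6] [408, 180, 13, 9, 69] [0.467 0.287 0.03 ]
(269, 242.5) [0.443 0.13  0.083]
(394.5, 241) [ 0.447 -0.204  0.083]
(269, 297) [0.301 0.126 0.083]
(396.5, 294.5) [ 0.307 -0.205  0.083]
(268, 182) [0.608 0.137 0.082]
(391.5, 181) [ 0.611 -0.201  0.082]
```

View pics/crop.png

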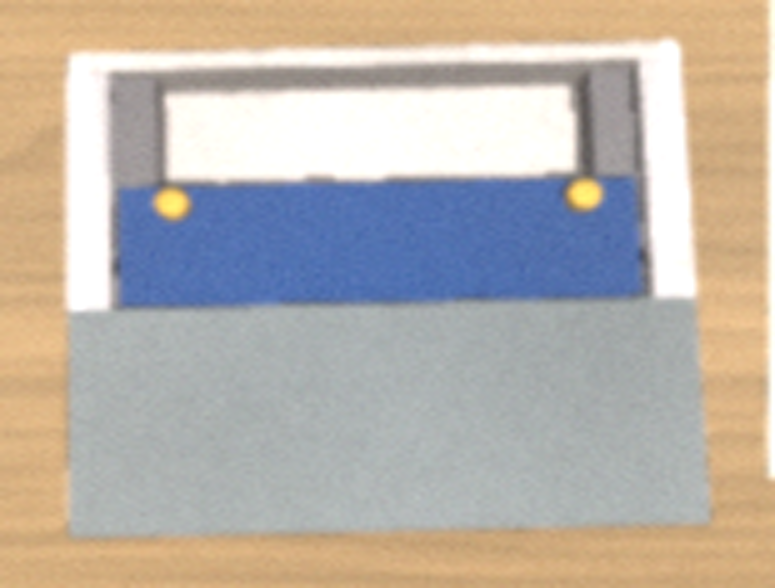

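```bash
cat >>h.py <<'E'
O=np.array([.444,-.0365]);YAW=.015
def box(p):
    c,s=np.cos(YAW),np.sin(YAW);d=np.asarray(p)[:2]-O
    return np.array([c*d[0]+s*d[1],-s*d[0]+c*d[1]])
def world(b):
    c,s=np.cos(YAW),np.sin(YAW);return O+[c*b[0]-s*b[1],s*b[0]+c*b[1]]
def go(xyz,yaw=YAW):
    from scipy.spatial.transform import Rotation as Q
    o=get_obs();R=Q.from_quat(o["ee_rot"]);T=Q.from_euler('z',yaw)*Q.from_quat([1,0,0,0])
    print("shift units",(R.inv().apply(np.array(xyz)-o["position"])/.04).round(2),"in target axes",(T.inv().apply(np.array(xyz)-o["position"])/.04).round(2),"turn",(np.degrees((R.inv()*T).as_rotvec())/6).round(2))
E
python3 - <<'E'
from h import *
im=cv2.imread("pics/top0.png")[...,::-1].copy()
for k,lo,hi in [("red",(0,150,50),(10,255,255)),("red2",(170,150,50),(180,255,255)),("green",(50,100,20),(90,255,255))]:
    m,b=blobs(im,lo,hi,10)
    for c,s in b: print(k,c,s,ray("top",c,.04).round(3))
for c in [(186.6,183.5),(415.4,174.2)]: print(ray("scene",c,.038).round(3))
for k in [(.507,.0755),(.515,-.145)]: print(box(k).round(4))
print(ray("top",(372,216.2),.099))
go((.41,-.31,.231))
E
```

```text
red [82.9, 172.9] [73, 169, 18, 10, 44] [0.645 0.67  0.04 ]
red [63.4, 179.0] [61, 176, 6, 8, 18] [0.627 0.723 0.04 ]
red [87.3, 183.4] [86, 179, 5, 8, 19] [0.614 0.654 0.04 ]
red [63.7, 190.4] [61, 186, 7, 9, 24] [0.594 0.719 0.04 ]
red [84.4, 192.0] [79, 187, 13, 11, 39] [0.589 0.66  0.04 ]
red [74.4, 195.8] [72, 194, 6, 5, 20] [0.578 0.687 0.04 ]
red [434.8, 249.8] [428, 243, 15, 14, 166] [ 0.427 -0.321  0.04 ]
red [620.5, 390.0] [619, 389, 4, 3, 10] [ 0.065 -0.785  0.04 ]
green [207.8, 249.9] [201, 243, 14, 14, 92] [0.426 0.303 0.04 ]
[ 0.429 -0.325  0.038]
[0.431 0.3   0.038]
[0.0647 0.111 ]
[ 0.0694 -0.1096]
[ 0.51102768 -0.14392351  0.099     ]
shift units [ 7.43 -5.13 -0.  ] in target axes [ 5.64 -7.05 -0.01] turn [-0.01  0.    2.79]
```

Call:
carry_out(
  commands=[
    [[0, 0, 0, 0, 0, 0.93], [0, 0, 0, 0, 0, 0.93], [0, 0, 0, 0, 0, 0.93], [0.43, -0.48, 0, 0, 0, 0], [0.43, -0.48, 0, 0, 0, 0], [0.43, -0.48, 0, 0, 0, 0], [0.43, -0.48, 0, 0, 0, 0], [0.43, -0.48, 0, 0, 0, 0], [0.43, -0.48, 0, 0, 0, 0], [0.43, -0.48, 0, 0, 0, 0], [0.43, -0.48, 0, 0, 0, 0], [0.43, -0.48, 0, 0, 0, 0], [0.43, -0.48, 0, 0, 0, 0], [0.43, -0.48, 0, 0, 0, 0], [0.43, -0.48, 0, 0, 0, 0], [0.43, -0.48, 0, 0, 0, 0], [0.43, -0.48, 0, 0, 0, 0], [0, 0, 0, 0, 0, 0], [0, 0, 0, 0, 0, 0]],
  ],
  hand=-1,
)

```text
clock: 1.68
position: [0.4264, -0.3221, 0.231]
ee_rot: [1.0, 0.009, -0.0, -0.0]
ft_force: [-0.9, -0.3, -0.5]
grip_width: 1.005
grasp_force: 0.0
```

```bash
python3 - <<'E'
from h import *
print(get_obs()["position"],get_obs()["clock"])
p=camera_params("wrist");im=camera("wrist");cv2.imwrite("pics/w1.png",im[...,::-1])
for k,lo,hi in [("red",(0,150,50),(8,255,255)),("red2",(170,150,50),(180,255,255))]:
    for c,s in blobs(im,lo,hi,60)[1]: print(k,c,s,ray("wrist",c,.04,p).round(4))
go((.426,-.322,.018))
E
```

```text
[ 0.42639866 -0.32214518  0.23104689] 1.6833
red [319.7, 177.8] [301, 157, 39, 42, 1284] [ 0.4283 -0.3233  0.04  ]
shift units [ 0.02 -0.04  5.33] in target axes [ 0.01 -0.04  5.33] turn [-0.    0.01  0.  ]
```

View pics/w1.png

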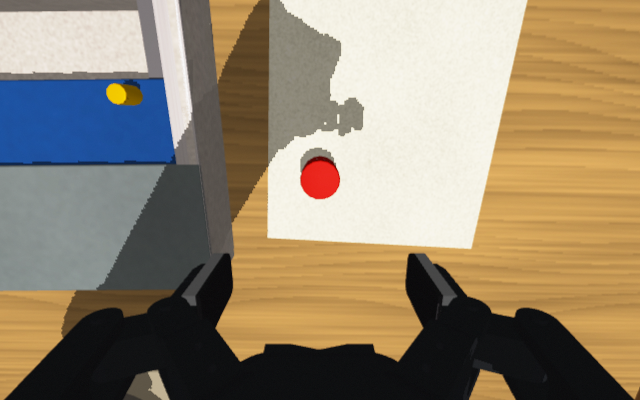

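The wrist view shows the jar's lid at (320,179), about (0.427, -0.323), directly under the tool. I'll descend and grip it.

Call:
carry_out(
  commands=[
    [[0, 0.02, 0.5, 0, 0, 0], [0, 0, 0.7, 0, 0, 0], [0, 0, 0.7, 0, 0, 0], [0, 0, 0.7, 0, 0, 0], [0, 0, 0.7, 0, 0, 0], [0, 0, 0.6, 0, 0, 0], [0, 0, 0.5, 0, 0, 0], [0, 0, 0.4, 0, 0, 0], [0, 0, 0.3, 0, 0, 0], [0, 0, 0.2, 0, 0, 0], [0, 0, 0, 0, 0, 0], [0, 0, 0, 0, 0, 0]],
  ],
)

```text
clock: 2.73
position: [0.4255, -0.3248, 0.0196]
ee_rot: [1.0, 0.007, -0.0, 0.0]
ft_force: [-0.1, -0.2, 0.1]
grip_width: 0.997
grasp_force: 0.0
```

Call:
carry_out(
  commands=[
    [[0, 0, 0, 0, 0, 0], [0, 0, 0, 0, 0, 0], [0, 0, 0, 0, 0, 0], [0, 0, 0, 0, 0, 0], [0, 0, 0, 0, 0, 0], [0, 0, 0, 0, 0, 0], [0, 0, 0, 0, 0, 0], [0, 0, 0, 0, 0, 0], [0, 0, 0, 0, 0, 0], [0, 0, 0, 0, 0, 0]],
  ],
  hand=1,
  force=25,
)

```text
clock: 3.57
position: [0.426, -0.3246, 0.0202]
ee_rot: [1.0, 0.007, 0.0, 0.0]
ft_force: [-0.7, 1.6, 4.9]
grip_width: 0.525
grasp_force: 24.9
```

Call:
carry_out(
  commands=[
    [[0, 0, -0.3, 0, 0, 0], [0, 0, -0.5, 0, 0, 0], [0, 0, -0.5, 0, 0, 0], [0, 0, -0.5, 0, 0, 0], [0, 0, -0.6, 0, 0, 0], [0, 0, -0.6, 0, 0, 0], [0, 0, -0.5, 0, 0, 0], [0, 0, -0.2, 0, 0, 0], [0, 0, 0, 0, 0, 0]],
  ],
)

```text
clock: 4.32
position: [0.4265, -0.3249, 0.1698]
ee_rot: [1.0, 0.007, 0.002, 0.001]
ft_force: [0.1, -0.1, -0.8]
grip_width: 0.531
grasp_force: 25.9
```

```bash
python3 - <<'E'
from h import *
o=get_obs();print(o["position"],o["grip_width"],o["grasp_force"])
p=camera_params("top");im=camera("top");cv2.imwrite("pics/t1.png",im[...,::-1])
print("yellow",[(c,ray("top",c,.099).round(4),box(ray("top",c,.099)).round(4)) for c,s in blobs(im,*COL["yellow"],8)[1]])
t=world((.119,0));print(t);go((*t,.165))
E
```

```text
[ 0.42654556 -0.32493705  0.1698277 ] 0.5305542891214631 25.892431139945984
yellow [([371.1, 215.7], array([ 0.5124, -0.1416,  0.099 ]), array([ 0.0668, -0.1061])), ([288.9, 217.5], array([0.5075, 0.0766, 0.099 ]), array([0.0652, 0.1121]))]
[ 0.56298661 -0.03471507]
shift units [ 3.53 -7.19  0.07] in target axes [ 3.54 -7.19  0.07] turn [ 0.01 -0.01 -0.  ]
```

Call:
carry_out(
  commands=[
    [[0.2, -0.4, 0, 0, 0, 0], [0.28, -0.57, 0, 0, 0, 0], [0.28, -0.57, 0, 0, 0, 0], [0.28, -0.57, 0, 0, 0, 0], [0.28, -0.57, 0, 0, 0, 0], [0.28, -0.57, 0, 0, 0, 0], [0.28, -0.57, 0, 0, 0, 0], [0.28, -0.57, 0, 0, 0, 0], [0.28, -0.57, 0, 0, 0, 0], [0.28, -0.57, 0, 0, 0, 0], [0.28, -0.57, 0, 0, 0, 0], [0.28, -0.57, 0, 0, 0, 0], [0.26, -0.52, 0, 0, 0, 0], [0, 0, 0, 0, 0, 0], [0, 0, 0, 0, 0, 0]],
  ],
)

```text
clock: 5.62
position: [0.5624, -0.0332, 0.1655]
ee_rot: [1.0, 0.009, -0.001, -0.0]
ft_force: [-1.2, -0.5, -1.2]
grip_width: 0.527
grasp_force: 25.9
```

```bash
python3 - <<'E'
from h import *
o=get_obs();print(o["position"],o["grip_width"],o["grasp_force"])
p=camera_params("wrist");im=camera("wrist");cv2.imwrite("pics/w2.png",im[...,::-1]);np.save("w2.npy",p,allow_pickle=True)
print("yellow",[(c,s,ray("wrist",c,.095,p).round(4),box(ray("wrist",c,.095,p)).round(4)) for c,s in blobs(im,*COL["yellow"],30)[1]])
for b,z in [((.155,0),.082),((.155,.1),.082),((.155,-.1),.082),((.085,0),.074),((.085,.08),.074),((.085,-.08),.074)]:
    X=np.array([*world(b),z]);c=np.array(p["mtx"])@(np.array(p["R"])@X+p["t"]);print(b,(c[:2]/c[2]).round(0))
E
```

```text
[ 0.56237769 -0.03315088  0.16552574] 0.5267484518104719 25.93608856201172
yellow [([456.3, 275.9], [446, 267, 22, 19, 327], array([ 0.5113, -0.145 ,  0.095 ]), array([ 0.0657, -0.1095])), ([181.4, 278.1], [171, 269, 22, 20, 329], array([0.5054, 0.0769, 0.095 ]), array([0.0631, 0.1125]))]
(0.155, 0) [321. 163.]
(0.155, 0.1) [189. 162.]
(0.155, -0.1) [452. 163.]
(0.085, 0) [320. 243.]
(0.085, 0.08) [227. 242.]
(0.085, -0.08) [414. 243.]
```

View pics/w2.png

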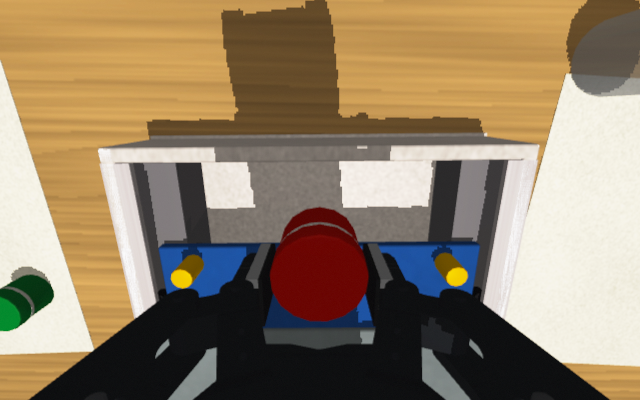

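The wall's inner edge (row ~161) and the cover's front edge (row ~243) match the model, and the jar is centred over the opening. I'll lower it now.

Call:
carry_out(
  commands=[
    [[0, 0, 0.3, 0, 0, 0], [0, 0, 0.5, 0, 0, 0], [0, 0, 0.5, 0, 0, 0], [0, 0, 0.5, 0, 0, 0], [0, 0, 0.5, 0, 0, 0], [0, 0, 0.4, 0, 0, 0], [0, 0, 0.3, 0, 0, 0], [0, 0, 0.25, 0, 0, 0], [0, 0, 0.1, 0, 0, 0], [0, 0, 0, 0, 0, 0], [0, 0, 0, 0, 0, 0]],
  ],
)

```text
clock: 6.58
position: [0.5633, -0.0349, 0.0337]
ee_rot: [1.0, 0.007, 0.0, 0.0]
ft_force: [-0.2, 0.2, -0.0]
grip_width: 0.528
grasp_force: 25.9
```

Call:
carry_out(
  commands=[
    [[0, 0, 0.07, 0, 0, 0], [0, 0, 0.05, 0, 0, 0], [0, 0, 0.03, 0, 0, 0], [0, 0, 0.02, 0, 0, 0], [0, 0, 0, 0, 0, 0], [0, 0, 0, 0, 0, 0]],
  ],
)

```text
clock: 7.08
position: [0.563, -0.0347, 0.0266]
ee_rot: [1.0, 0.007, 0.0, 0.0]
ft_force: [0.6, -0.5, -0.7]
grip_width: 0.528
grasp_force: 25.9
```

Call:
carry_out(
  commands=[
    [[0, 0, 0.02, 0, 0, 0], [0, 0, 0, 0, 0, 0], [0, 0, 0, 0, 0, 0]],
  ],
)

```text
clock: 7.33
position: [0.5632, -0.0347, 0.0263]
ee_rot: [1.0, 0.007, 0.0, 0.0]
ft_force: [-2.8, 0.8, 5.6]
grip_width: 0.529
grasp_force: 26.4
```

Call:
carry_out(
  commands=[
    [[0, 0, 0, 0, 0, 0], [0, 0, 0, 0, 0, 0], [0, 0, 0, 0, 0, 0], [0, 0, 0, 0, 0, 0], [0, 0, 0, 0, 0, 0], [0, 0, 0, 0, 0, 0], [0, 0, -0.2, 0, 0, 0], [0, 0, -0.4, 0, 0, 0], [0, 0, -0.6, 0, 0, 0], [0, 0, -0.7, 0, 0, 0], [0, 0, -0.7, 0, 0, 0], [0, 0, -0.7, 0, 0, 0], [0, 0, -0.3, 0, 0, 0], [0, 0, 0, 0, 0, 0], [0, 0, 0, 0, 0, 0]],
  ],
  hand=-0.2,
)

```text
clock: 8.58
position: [0.5631, -0.0347, 0.1701]
ee_rot: [1.0, 0.007, 0.001, 0.0]
ft_force: [0.7, 0.2, -0.1]
grip_width: 0.598
grasp_force: 0.0
```

```bash
python3 - <<'E'
from h import *
o=get_obs();print(o["position"],o["grip_width"],o["grasp_force"])
p=camera_params("wrist");im=camera("wrist");cv2.imwrite("pics/w3.png",im[...,::-1])
print("yellow",[(c,s,box(ray("wrist",c,.095,p)).round(4)) for c,s in blobs(im,*COL["yellow"],30)[1]])
E
```

```text
[ 0.56314192 -0.03473498  0.17008701] 0.5978346565074744 0.0
yellow [([451.8, 273.7], [441, 265, 22, 19, 315], array([ 0.0657, -0.1095])), ([182.1, 276.7], [172, 268, 22, 19, 321], array([0.0632, 0.1124]))]
```

View pics/w3.png

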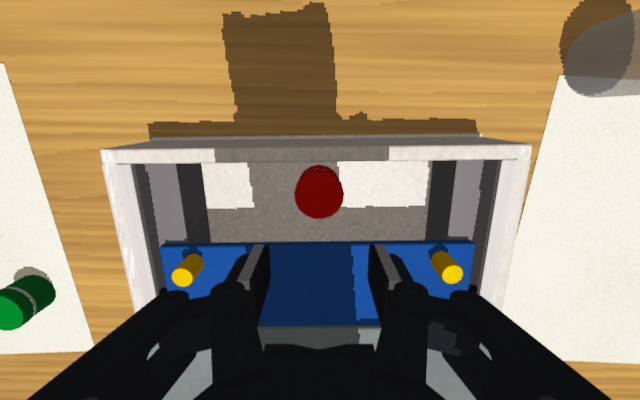

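The red jar stands upright in the well, with its lid at (319,190). Next I'll close the fingers and go behind the left knob, which lags slightly.

```bash
python3 - <<'E'
from h import *
for b in [(.028,.111),(.028,-.1095)]: print(world(b)); go((*world(b),.125))
E
```

```text
[0.47033191 0.0749075 ]
shift units [-2.26 -2.78  1.1 ] in target axes [-2.26 -2.78  1.1 ] turn [ 0.    0.01 -0.  ]
[ 0.47363929 -0.1455677 ]
shift units [-2.26  2.74  1.1 ] in target axes [-2.26  2.74  1.1 ] turn [ 0.    0.01 -0.  ]
```

Call:
carry_out(
  commands=[
    [[-0.2, -0.25, 0, 0, 0, 0], [-0.46, -0.57, 0, 0, 0, 0], [-0.5, -0.6, 0, 0, 0, 0], [-0.5, -0.6, 0, 0, 0, 0], [-0.4, -0.5, 0.2, 0, 0, 0], [-0.2, -0.26, 0.4, 0, 0, 0], [0, 0, 0.5, 0, 0, 0], [0, 0, 0.4, 0, 0, 0], [0, 0, 0.3, 0, 0, 0], [0, 0, 0.2, 0, 0, 0], [0, 0, 0.1, 0, 0, 0], [0, 0, 0, 0, 0, 0], [0, 0, 0, 0, 0, 0]],
  ],
  hand=1,
  force=20,
)

```text
clock: 9.72
position: [0.4712, 0.0752, 0.086]
ee_rot: [1.0, 0.007, 0.0, -0.0]
ft_force: [1.4, -0.1, -0.7]
grip_width: 0.001
grasp_force: 0.0
```

```bash
python3 - <<'E'
from h import *
o=get_obs();print(o["position"],o["grip_width"],box(o["position"]),o["clock"])
p=camera_params("wrist");im=camera("wrist");cv2.imwrite("pics/w4.png",im[...,::-1])
print("yellow",[(c,s,box(ray("wrist",c,.095,p)).round(4)) for c,s in blobs(im,*COL["yellow"],30)[1]])
E
```

```text
[0.47117897 0.07523178 0.08595694] 0.001140300986462853 [0.02885183 0.11131154] 9.7167
yellow [([317.9, 198.7], [300, 181, 37, 36, 1011], array([0.064 , 0.1116]))]
```

View pics/w4.png

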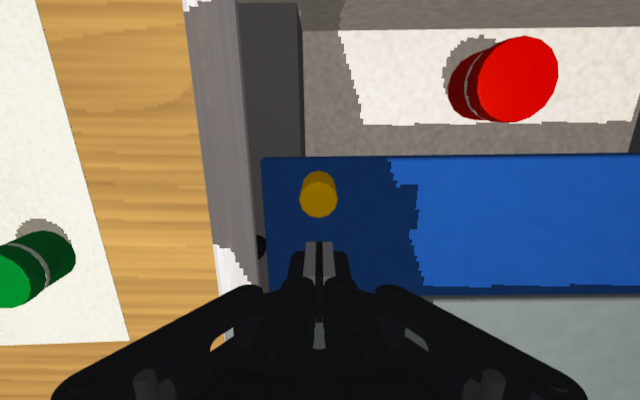

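The fingertip at (319,280) lines up behind the left knob at (318,199). I'll push gently.

Call:
carry_out(
  commands=[
    [[0.15, 0, 0.05, 0, 0, 0], [0.12, 0, 0, 0, 0, 0], [0.05, 0, 0, 0, 0, 0], [0.05, 0, 0, 0, 0, 0], [0.05, 0, 0, 0, 0, 0], [0.05, 0, 0, 0, 0, 0]],
  ],
)

```text
clock: 10.27
position: [0.4894, 0.0754, 0.0836]
ee_rot: [1.0, 0.007, -0.001, 0.0]
ft_force: [-4.7, -0.1, 3.2]
grip_width: -0.002
grasp_force: 1.8
```

Call:
carry_out(
  commands=[
    [[0.05, 0, 0, 0, 0, 0], [0.05, 0, 0, 0, 0, 0], [0.05, 0, 0, 0, 0, 0], [0.05, 0, 0, 0, 0, 0]],
  ],
)

```text
clock: 10.6
position: [0.4979, 0.0755, 0.0837]
ee_rot: [1.0, 0.007, -0.0, 0.0]
ft_force: [-3.3, 0.5, 1.9]
grip_width: 0.0
grasp_force: 1.5
```

Call:
carry_out(
  commands=[
    [[0.03, 0, 0, 0, 0, 0], [0.03, 0, 0, 0, 0, 0], [0, 0, 0, 0, 0, 0]],
  ],
)

```text
clock: 10.85
position: [0.5004, 0.0756, 0.0837]
ee_rot: [1.0, 0.007, 0.0, -0.0]
ft_force: [-2.7, 0.8, 0.5]
grip_width: 0.002
grasp_force: 0.8
```

```bash
python3 - <<'E'
from h import *
o=get_obs();print(o["position"],o["ft_force"],box(o["position"]),o["clock"])
im=camera("top");print([box(ray("top",c,.099)).round(4) for c,s in blobs(im,*COL["yellow"],8)[1]])
im=camera("scene");print([box(ray("scene",c,.096)).round(4) for c,s in blobs(im,*COL["yellow"],8)[1]])
E
```

```text
[0.50042913 0.07556256 0.08369429] [-2.66332801  0.77421793  0.51971355] [0.05810366 0.11120355] 10.85
[array([ 0.0708, -0.1091])]
[array([ 0.0708, -0.1131])]
```

Call:
carry_out(
  commands=[
    [[-0.15, 0, 0, 0, 0, 0], [-0.15, 0, -0.2, 0, 0, 0], [-0.2, 0, -0.4, 0, 0, 0], [0, 0.3, -0.4, 0, 0, 0], [0, 0.6, 0, 0, 0, 0], [0, 0.7, 0, 0, 0, 0], [0, 0.7, 0, 0, 0, 0], [0, 0.7, 0, 0, 0, 0], [0, 0.7, 0, 0, 0, 0], [0, 0.7, 0, 0, 0, 0], [0, 0.6, 0, 0, 0, 0], [0, 0.4, 0.2, 0, 0, 0], [0, 0.1, 0.3, 0, 0, 0], [0, 0, 0.3, 0, 0, 0], [0, 0, 0.15, 0, 0, 0], [0, 0, 0.05, 0, 0, 0], [0, 0, 0, 0, 0, 0], [0, 0, 0, 0, 0, 0]],
  ],
)

```text
clock: 12.45
position: [0.4837, -0.1436, 0.0839]
ee_rot: [1.0, 0.008, 0.0, -0.0]
ft_force: [-0.2, -0.4, -0.1]
grip_width: 0.0
grasp_force: 0.0
```

```bash
python3 - <<'E'
from h import *
o=get_obs();print(o["position"],o["ft_force"],box(o["position"]),o["clock"])
im=camera("top");print([box(ray("top",c,.099)).round(4) for c,s in blobs(im,*COL["yellow"],8)[1]])
im=camera("scene");print([box(ray("scene",c,.096)).round(4) for c,s in blobs(im,*COL["yellow"],8)[1]])
p=camera_params("wrist");im=camera("wrist")
print("wrist",[(c,box(ray("wrist",c,.095,p)).round(4)) for c,s in blobs(im,*COL["yellow"],30)[1]])
E
```

```text
[ 0.48365385 -0.14364361  0.08390679] [-0.21008867 -0.42994824 -0.06230261] [ 0.03804229 -0.10772635] 12.45
[array([0.0778, 0.1089])]
[array([0.0774, 0.1076])]
wrist [([324.6, 206.0], array([ 0.0703, -0.111 ]))]
```

Call:
carry_out(
  commands=[
    [[0.12, 0.04, 0, 0, 0, 0], [0.1, 0.04, 0, 0, 0, 0], [0.05, 0, 0, 0, 0, 0], [0.05, 0, 0, 0, 0, 0], [0.05, 0, 0, 0, 0, 0], [0.05, 0, 0, 0, 0, 0], [0.05, 0, 0, 0, 0, 0], [0.05, 0, 0, 0, 0, 0]],
  ],
)

```text
clock: 13.27
position: [0.5042, -0.1476, 0.0836]
ee_rot: [1.0, 0.007, -0.0, 0.0]
ft_force: [-4.2, 0.7, 2.3]
grip_width: -0.002
grasp_force: 1.5
```

Call:
carry_out(
  commands=[
    [[0.05, 0, 0, 0, 0, 0], [0.05, 0, 0, 0, 0, 0], [0.05, 0, 0, 0, 0, 0]],
  ],
)

```text
clock: 13.52
position: [0.5104, -0.1475, 0.0837]
ee_rot: [1.0, 0.007, -0.0, 0.0]
ft_force: [-3.0, 0.8, 1.4]
grip_width: 0.004
grasp_force: 1.4
```

Call:
carry_out(
  commands=[
    [[0.05, 0, 0, 0, 0, 0], [0.05, 0, 0, 0, 0, 0]],
  ],
)

```text
clock: 13.68
position: [0.5145, -0.1474, 0.0837]
ee_rot: [1.0, 0.007, 0.0, 0.0]
ft_force: [-2.8, 1.2, 0.8]
grip_width: -0.001
grasp_force: 1.3
```

Call:
carry_out(
  commands=[
    [[-0.15, 0, 0, 0, 0, 0], [-0.15, 0, -0.2, 0, 0, 0], [-0.22, 0, -0.4, 0, 0, 0], [0, -0.3, -0.4, 0, 0, 0], [0, -0.6, 0, 0, 0, 0], [0, -0.7, 0, 0, 0, 0], [0, -0.7, 0, 0, 0, 0], [0, -0.7, 0, 0, 0, 0], [0, -0.7, 0, 0, 0, 0], [0, -0.7, 0, 0, 0, 0], [0, -0.6, 0, 0, 0, 0], [0, -0.4, 0.2, 0, 0, 0], [0, -0.1, 0.3, 0, 0, 0], [0, 0, 0.3, 0, 0, 0], [0, 0, 0.15, 0, 0, 0], [0, 0, 0.05, 0, 0, 0], [0, 0, 0, 0, 0, 0]],
  ],
)

```text
clock: 15.1
position: [0.4898, 0.0708, 0.0829]
ee_rot: [1.0, 0.006, -0.001, 0.0]
ft_force: [0.1, 0.1, -0.3]
grip_width: 0.0
grasp_force: 0.0
```

```bash
cat > s.py <<'E'
from h import *
o=get_obs();print(o["position"],o["ft_force"].__repr__(),"tcp box",box(o["position"]).round(4),o["clock"])
im=camera("top");print([box(ray("top",c,.099)).round(4) for c,s in blobs(im,*COL["yellow"],8)[1]])
im=camera("scene");print([box(ray("scene",c,.096)).round(4) for c,s in blobs(im,*COL["yellow"],8)[1]])
p=camera_params("wrist");im=camera("wrist")
print("wrist",[(c,box(ray("wrist",c,.095,p)).round(4)) for c,s in blobs(im,*COL["yellow"],30)[1]])
E
python3 s.py
```

```text
[0.48983989 0.07078216 0.0829128 ] array([ 0.08443041,  0.07530139, -0.29357942]) tcp box [0.0474 0.1066] 15.1
[array([ 0.0876, -0.1055])]
[array([ 0.088 , -0.1093])]
wrist [([306.8, 201.1], array([0.0827, 0.1125]))]
```

Call:
carry_out(
  commands=[
    [[0.12, -0.07, 0, 0, 0, 0], [0.12, -0.06, 0, 0, 0, 0], [0.06, 0, 0, 0, 0, 0], [0.05, 0, 0, 0, 0, 0], [0.05, 0, 0, 0, 0, 0], [0.05, 0, 0, 0, 0, 0], [0.05, 0, 0, 0, 0, 0], [0.05, 0, 0, 0, 0, 0], [0.05, 0, 0, 0, 0, 0]],
  ],
)

```text
clock: 16.0
position: [0.5141, 0.0777, 0.0836]
ee_rot: [1.0, 0.007, -0.0, 0.0]
ft_force: [-3.3, -0.8, 2.7]
grip_width: -0.002
grasp_force: 1.5
```

Call:
carry_out(
  commands=[
    [[0.05, 0, 0, 0, 0, 0], [0.05, 0, 0, 0, 0, 0], [0.05, 0, 0, 0, 0, 0]],
  ],
)

```text
clock: 16.25
position: [0.5203, 0.0778, 0.0836]
ee_rot: [1.0, 0.007, -0.0, 0.0]
ft_force: [-2.5, 0.2, 0.5]
grip_width: -0.002
grasp_force: 1.3
```

Call:
carry_out(
  commands=[
    [[0.05, 0, 0, 0, 0, 0], [0.05, 0, 0, 0, 0, 0]],
  ],
)

```text
clock: 16.42
position: [0.5244, 0.0779, 0.0837]
ee_rot: [1.0, 0.007, 0.0, 0.0]
ft_force: [-2.7, 0.4, 1.2]
grip_width: -0.005
grasp_force: 1.3
```

Call:
carry_out(
  commands=[
    [[-0.15, 0, 0, 0, 0, 0], [-0.2, 0, -0.2, 0, 0, 0], [-0.25, 0, -0.4, 0, 0, 0], [0, 0.3, -0.4, 0, 0, 0], [0, 0.6, 0, 0, 0, 0], [0, 0.7, 0, 0, 0, 0], [0, 0.7, 0, 0, 0, 0], [0, 0.7, 0, 0, 0, 0], [0, 0.7, 0, 0, 0, 0], [0, 0.7, 0, 0, 0, 0], [0, 0.65, 0, 0, 0, 0], [0, 0.4, 0.2, 0, 0, 0], [0, 0.15, 0.3, 0, 0, 0], [0, 0, 0.3, 0, 0, 0], [0, 0, 0.15, 0, 0, 0], [0, 0, 0.05, 0, 0, 0], [0, 0, 0, 0, 0, 0]],
  ],
)

```text
clock: 17.83
position: [0.5032, -0.1447, 0.0829]
ee_rot: [1.0, 0.008, -0.001, -0.0]
ft_force: [-0.1, -0.4, -0.2]
grip_width: 0.001
grasp_force: 0.0
```

```bash
python3 s.py
```

```text
[ 0.50318161 -0.14466548  0.0829414 ] array([-0.07828298, -0.43686886, -0.24102809]) tcp box [ 0.0576 -0.109 ] 17.8333
[array([0.1016, 0.1095])]
[array([0.1023, 0.1071])]
wrist [([321.9, 198.4], array([ 0.094 , -0.1112]))]
```

Call:
carry_out(
  commands=[
    [[0.12, 0.04, 0, 0, 0, 0], [0.12, 0, 0, 0, 0, 0], [0.1, 0, 0, 0, 0, 0], [0.05, 0, 0, 0, 0, 0], [0.05, 0, 0, 0, 0, 0], [0.05, 0, 0, 0, 0, 0], [0.05, 0, 0, 0, 0, 0], [0.05, 0, 0, 0, 0, 0], [0.05, 0, 0, 0, 0, 0], [0.05, 0, 0, 0, 0, 0]],
  ],
)

```text
clock: 18.82
position: [0.5311, -0.1476, 0.0837]
ee_rot: [1.0, 0.007, -0.0, 0.0]
ft_force: [-3.3, 0.2, 1.6]
grip_width: -0.002
grasp_force: 1.5
```

Call:
carry_out(
  commands=[
    [[0.05, 0, 0, 0, 0, 0], [0.05, 0, 0, 0, 0, 0], [0.05, 0, 0, 0, 0, 0]],
  ],
)

```text
clock: 19.07
position: [0.5372, -0.1475, 0.0837]
ee_rot: [1.0, 0.007, -0.0, 0.0]
ft_force: [-2.1, -0.1, 1.6]
grip_width: -0.003
grasp_force: 1.4
```

Call:
carry_out(
  commands=[
    [[0.05, 0, 0, 0, 0, 0], [0.05, 0, 0, 0, 0, 0]],
  ],
)

```text
clock: 19.23
position: [0.5413, -0.1474, 0.0837]
ee_rot: [1.0, 0.007, 0.0, -0.0]
ft_force: [-2.7, 0.1, 0.9]
grip_width: 0.0
grasp_force: 1.4
```

Call:
carry_out(
  commands=[
    [[-0.15, 0, 0, 0, 0, 0], [-0.2, 0, -0.2, 0, 0, 0], [-0.25, 0, -0.4, 0, 0, 0], [0, -0.3, -0.4, 0, 0, 0], [0, -0.6, 0, 0, 0, 0], [0, -0.7, 0, 0, 0, 0], [0, -0.7, 0, 0, 0, 0], [0, -0.7, 0, 0, 0, 0], [0, -0.7, 0, 0, 0, 0], [0, -0.7, 0, 0, 0, 0], [0, -0.65, 0, 0, 0, 0], [0, -0.4, 0.2, 0, 0, 0], [0, -0.15, 0.3, 0, 0, 0], [0, 0, 0.3, 0, 0, 0], [0, 0, 0.15, 0, 0, 0], [0, 0, 0.05, 0, 0, 0], [0, 0, 0, 0, 0, 0]],
  ],
)

```text
clock: 20.65
position: [0.5134, 0.0746, 0.0828]
ee_rot: [1.0, 0.006, -0.001, 0.0]
ft_force: [0.6, 0.7, 0.8]
grip_width: 0.004
grasp_force: 0.0
```

```bash
python3 s.py
```

```text
[0.51343365 0.07460359 0.08276404] array([0.61212795, 0.6909832 , 0.84505596]) tcp box [0.0711 0.11  ] 20.65
[array([ 0.1153, -0.1046])]
[array([ 0.1146, -0.1093])]
wrist [([313.5, 198.0], array([0.1078, 0.1129]))]
```

Call:
carry_out(
  commands=[
    [[0.12, -0.05, 0, 0, 0, 0], [0.12, 0, 0, 0, 0, 0], [0.1, 0, 0, 0, 0, 0], [0.05, 0, 0, 0, 0, 0], [0.05, 0, 0, 0, 0, 0], [0.05, 0, 0, 0, 0, 0], [0.05, 0, 0, 0, 0, 0], [0.05, 0, 0, 0, 0, 0], [0.05, 0, 0, 0, 0, 0], [0.05, 0, 0, 0, 0, 0]],
  ],
)

```text
clock: 21.63
position: [0.5414, 0.0786, 0.0836]
ee_rot: [1.0, 0.007, -0.0, 0.0]
ft_force: [-2.7, -0.3, 1.2]
grip_width: 0.002
grasp_force: 1.4
```

Call:
carry_out(
  commands=[
    [[0.05, 0, 0, 0, 0, 0], [0.05, 0, 0, 0, 0, 0], [0.05, 0, 0, 0, 0, 0]],
  ],
)

```text
clock: 21.88
position: [0.5475, 0.0787, 0.0836]
ee_rot: [1.0, 0.007, -0.0, 0.0]
ft_force: [-3.2, 0.4, 1.2]
grip_width: -0.0
grasp_force: 1.3
```

Call:
carry_out(
  commands=[
    [[0.04, 0, 0, 0, 0, 0], [0.03, 0, 0, 0, 0, 0]],
  ],
)

```text
clock: 22.05
position: [0.5504, 0.0787, 0.0837]
ee_rot: [1.0, 0.007, 0.0, 0.0]
ft_force: [-2.4, 0.1, 0.9]
grip_width: -0.002
grasp_force: 1.3
```

Call:
carry_out(
  commands=[
    [[-0.15, 0, 0, 0, 0, 0], [-0.2, 0, -0.2, 0, 0, 0], [-0.3, 0, -0.4, 0, 0, 0], [0, 0.3, -0.4, 0, 0, 0], [0, 0.6, 0, 0, 0, 0], [0, 0.7, 0, 0, 0, 0], [0, 0.7, 0, 0, 0, 0], [0, 0.7, 0, 0, 0, 0], [0, 0.7, 0, 0, 0, 0], [0, 0.7, 0, 0, 0, 0], [0, 0.65, 0, 0, 0, 0], [0, 0.4, 0.2, 0, 0, 0], [0, 0.15, 0.3, 0, 0, 0], [0, 0, 0.3, 0, 0, 0], [0, 0, 0.15, 0, 0, 0], [0, 0, 0.05, 0, 0, 0], [0, 0, 0, 0, 0, 0]],
  ],
)

```text
clock: 23.47
position: [0.5272, -0.1438, 0.0829]
ee_rot: [1.0, 0.008, -0.001, -0.0]
ft_force: [0.0, 0.3, 0.0]
grip_width: -0.005
grasp_force: 0.0
```

```bash
python3 s.py
```

```text
[ 0.52716594 -0.14382456  0.08292165] array([0.03942728, 0.25243784, 0.00924596]) tcp box [ 0.0815 -0.1086] 23.4667
[array([0.1275, 0.1092])]
[array([0.1284, 0.1077])]
wrist [([322.3, 192.0], array([ 0.121 , -0.1109]))]
```

Call:
carry_out(
  commands=[
    [[0.12, 0.05, 0, 0, 0, 0], [0.16, 0, 0, 0, 0, 0], [0.12, 0, 0, 0, 0, 0], [0.05, 0, 0, 0, 0, 0], [0.05, 0, 0, 0, 0, 0], [0.05, 0, 0, 0, 0, 0], [0.05, 0, 0, 0, 0, 0], [0.05, 0, 0, 0, 0, 0], [0.05, 0, 0, 0, 0, 0]],
  ],
)

```text
clock: 24.37
position: [0.5554, -0.1473, 0.0836]
ee_rot: [1.0, 0.007, -0.0, 0.0]
ft_force: [-3.3, -0.7, 2.4]
grip_width: -0.0
grasp_force: 1.5
```

Call:
carry_out(
  commands=[
    [[0.04, 0, 0, 0, 0, 0], [0.04, 0, 0, 0, 0, 0], [0.02, 0, 0, 0, 0, 0]],
  ],
)

```text
clock: 24.62
position: [0.5596, -0.1471, 0.0837]
ee_rot: [1.0, 0.007, 0.0, 0.0]
ft_force: [-2.3, 0.1, 1.4]
grip_width: 0.002
grasp_force: 1.4
```

Call:
carry_out(
  commands=[
    [[-0.15, 0, 0, 0, 0, 0], [-0.15, 0, -0.2, 0, 0, 0], [-0.2, 0, -0.4, 0, 0, 0], [0, -0.3, -0.4, 0, 0, 0], [0, -0.6, 0, 0, 0, 0], [0, -0.7, 0, 0, 0, 0], [0, -0.7, 0, 0, 0, 0], [0, -0.7, 0, 0, 0, 0], [0, -0.7, 0, 0, 0, 0], [0, -0.7, 0, 0, 0, 0], [0, -0.65, 0, 0, 0, 0], [0, -0.4, 0.2, 0, 0, 0], [0, -0.15, 0.3, 0, 0, 0], [0, 0, 0.3, 0, 0, 0], [0, 0, 0.15, 0, 0, 0], [0, 0, 0.05, 0, 0, 0], [0, 0, 0, 0, 0, 0]],
  ],
)

```text
clock: 26.03
position: [0.5358, 0.0748, 0.0828]
ee_rot: [1.0, 0.006, -0.001, 0.0]
ft_force: [0.1, -0.2, -0.6]
grip_width: -0.0
grasp_force: 0.0
```

```bash
python3 s.py
```

```text
[0.53581726 0.07480514 0.08281432] array([ 0.08154897, -0.23047019, -0.60182712]) tcp box [0.0935 0.1099] 26.0333
[array([ 0.1328, -0.1068])]
[array([ 0.1335, -0.1101])]
wrist [([316.4, 196.0], array([0.1311, 0.1115]))]
```

Call:
carry_out(
  commands=[
    [[0.12, -0.03, 0, 0, 0, 0], [0.16, 0, 0, 0, 0, 0], [0.1, 0, 0, 0, 0, 0], [0.03, 0, 0, 0, 0, 0], [0.03, 0, 0, 0, 0, 0], [0.03, 0, 0, 0, 0, 0], [0.03, 0, 0, 0, 0, 0], [0.03, 0, 0, 0, 0, 0]],
  ],
)

```text
clock: 26.85
position: [0.557, 0.0781, 0.0836]
ee_rot: [1.0, 0.007, -0.0, 0.0]
ft_force: [-2.5, 0.1, 1.3]
grip_width: 0.002
grasp_force: 1.5
```

Call:
carry_out(
  commands=[
    [[0.01, 0, 0, 0, 0, 0], [0.01, 0, 0, 0, 0, 0], [0.01, 0, 0, 0, 0, 0], [0.01, 0, 0, 0, 0, 0], [0.01, 0, 0, 0, 0, 0]],
  ],
)

```text
clock: 27.27
position: [0.5593, 0.078, 0.0836]
ee_rot: [1.0, 0.007, -0.0, 0.0]
ft_force: [-2.2, 0.3, 1.1]
grip_width: -0.0
grasp_force: 1.2
```

Call:
carry_out(
  commands=[
    [[0.01, 0, 0, 0, 0, 0], [0.01, 0, 0, 0, 0, 0], [0.01, 0, 0, 0, 0, 0], [0.01, 0, 0, 0, 0, 0]],
  ],
)

```text
clock: 27.6
position: [0.561, 0.0781, 0.0836]
ee_rot: [1.0, 0.007, -0.0, 0.0]
ft_force: [-2.2, 0.2, 0.0]
grip_width: 0.0
grasp_force: 1.1
```

Call:
carry_out(
  commands=[
    [[0.01, 0, 0, 0, 0, 0], [0.01, 0, 0, 0, 0, 0], [0.01, 0, 0, 0, 0, 0]],
  ],
)

```text
clock: 27.85
position: [0.5617, 0.0781, 0.0836]
ee_rot: [1.0, 0.007, -0.001, 0.0]
ft_force: [-6.4, -0.6, 2.3]
grip_width: 0.003
grasp_force: 3.2
```

Call:
carry_out(
  commands=[
    [[0.01, 0, 0, 0, 0, 0], [0.01, 0, 0, 0, 0, 0], [0.01, 0, 0, 0, 0, 0]],
  ],
)

```text
clock: 28.1
position: [0.5619, 0.0782, 0.0835]
ee_rot: [1.0, 0.007, -0.002, 0.0]
ft_force: [-11.4, -0.8, 7.0]
grip_width: -0.001
grasp_force: 6.0
```

Left end met the stop (11 N). Now the right.

Call:
carry_out(
  commands=[
    [[-0.15, 0, 0, 0, 0, 0], [-0.15, 0, -0.2, 0, 0, 0], [-0.25, 0, -0.4, 0, 0, 0], [0, 0.3, -0.4, 0, 0, 0], [0, 0.6, 0, 0, 0, 0], [0, 0.7, 0, 0, 0, 0], [0, 0.7, 0, 0, 0, 0], [0, 0.7, 0, 0, 0, 0], [0, 0.7, 0, 0, 0, 0], [0, 0.7, 0, 0, 0, 0], [0, 0.65, 0, 0, 0, 0], [0, 0.4, 0.2, 0, 0, 0], [0, 0.15, 0.3, 0, 0, 0], [0, 0, 0.3, 0, 0, 0], [0, 0, 0.15, 0, 0, 0], [0, 0, 0.05, 0, 0, 0], [0, 0, 0, 0, 0, 0]],
  ],
)

```text
clock: 29.52
position: [0.5444, -0.1443, 0.083]
ee_rot: [1.0, 0.008, -0.001, -0.0]
ft_force: [-0.2, -0.0, 0.4]
grip_width: 0.002
grasp_force: 0.0
```

```bash
python3 s.py
```

```text
[ 0.54441585 -0.14431897  0.08299909] array([-0.18754317, -0.03226036,  0.36705956]) tcp box [ 0.0988 -0.1093] 29.5167
[array([0.1377, 0.1105])]
[array([0.1393, 0.1087])]
wrist [([318.5, 197.5], array([ 0.1356, -0.11  ]))]
```

Call:
carry_out(
  commands=[
    [[0.12, 0.02, 0, 0, 0, 0], [0.15, 0, 0, 0, 0, 0], [0.1, 0, 0, 0, 0, 0], [0.02, 0, 0, 0, 0, 0], [0.02, 0, 0, 0, 0, 0], [0.02, 0, 0, 0, 0, 0], [0.02, 0, 0, 0, 0, 0]],
  ],
)

```text
clock: 30.25
position: [0.5622, -0.1468, 0.0835]
ee_rot: [1.0, 0.007, -0.001, 0.0]
ft_force: [-3.7, -0.1, 0.9]
grip_width: 0.001
grasp_force: 1.6
```

Call:
carry_out(
  commands=[
    [[0.01, 0, 0, 0, 0, 0], [0.01, 0, 0, 0, 0, 0], [0.01, 0, 0, 0, 0, 0], [0.01, 0, 0, 0, 0, 0]],
  ],
)

```text
clock: 30.58
position: [0.5641, -0.1467, 0.0836]
ee_rot: [1.0, 0.007, -0.0, 0.0]
ft_force: [-2.6, 0.3, 0.5]
grip_width: -0.004
grasp_force: 1.2
```

Call:
carry_out(
  commands=[
    [[0.01, 0, 0, 0, 0, 0], [0.01, 0, 0, 0, 0, 0], [0.01, 0, 0, 0, 0, 0]],
  ],
)

```text
clock: 30.83
position: [0.5654, -0.1467, 0.0836]
ee_rot: [1.0, 0.007, -0.0, 0.0]
ft_force: [-2.0, -0.3, 0.5]
grip_width: 0.0
grasp_force: 1.0
```

Call:
carry_out(
  commands=[
    [[0.01, 0, 0, 0, 0, 0], [0.01, 0, 0, 0, 0, 0], [0.01, 0, 0, 0, 0, 0]],
  ],
)

```text
clock: 31.08
position: [0.5667, -0.1467, 0.0837]
ee_rot: [1.0, 0.007, 0.0, 0.0]
ft_force: [-2.1, -0.4, -0.1]
grip_width: 0.001
grasp_force: 0.9
```

Call:
carry_out(
  commands=[
    [[0.01, 0, 0, 0, 0, 0], [0.01, 0, 0, 0, 0, 0]],
  ],
)

```text
clock: 31.25
position: [0.5675, -0.1466, 0.0837]
ee_rot: [1.0, 0.007, 0.0, 0.0]
ft_force: [-1.8, -0.4, 0.0]
grip_width: -0.004
grasp_force: 0.9
```

Call:
carry_out(
  commands=[
    [[0.01, 0, 0, 0, 0, 0], [0.01, 0, 0, 0, 0, 0], [0.01, 0, 0, 0, 0, 0]],
  ],
)

```text
clock: 31.5
position: [0.5682, -0.1467, 0.0836]
ee_rot: [1.0, 0.007, -0.001, 0.0]
ft_force: [-6.3, 0.5, 2.4]
grip_width: 0.002
grasp_force: 2.9
```

Call:
carry_out(
  commands=[
    [[0.01, 0, 0, 0, 0, 0], [0.01, 0, 0, 0, 0, 0]],
  ],
)

```text
clock: 31.67
position: [0.5683, -0.1468, 0.0835]
ee_rot: [1.0, 0.007, -0.001, 0.0]
ft_force: [-9.7, 0.4, 3.8]
grip_width: -0.002
grasp_force: 4.8
```

Both ends have met the stop. I'll retreat and check from above.

Call:
carry_out(
  commands=[
    [[-0.15, 0, 0, 0, 0, 0], [-0.2, 0, -0.2, 0, 0, 0], [-0.4, 0, -0.5, 0, 0, 0], [-0.4, -0.3, -0.6, 0, 0, 0], [-0.4, -0.6, -0.6, 0, 0, 0], [0, -0.7, -0.6, 0, 0, 0], [0, -0.7, -0.4, 0, 0, 0], [0, -0.5, -0.2, 0, 0, 0], [0, 0, 0, 0, 0, 0], [0, 0, 0, 0, 0, 0]],
  ],
)

```text
clock: 32.5
position: [0.5061, -0.0346, 0.209]
ee_rot: [1.0, 0.008, 0.001, 0.0]
ft_force: [0.8, 0.1, -0.8]
grip_width: 0.0
grasp_force: 0.0
```

```bash
python3 s.py; python3 - <<'E'
from h import *
cv2.imwrite("pics/w5.png",camera("wrist")[...,::-1])
E
```

```text
[ 0.50612108 -0.03461913  0.20899988] array([ 0.79650447,  0.06674507, -0.76260357]) tcp box [0.0621 0.0009] 32.5
[array([0.1382, 0.1111])]
[array([0.1394, 0.1094]), array([ 0.1413, -0.1107])]
wrist [([452.1, 103.0], array([ 0.1422, -0.1097])), ([182.0, 107.5], array([0.139 , 0.1101]))]
```

View pics/w5.png

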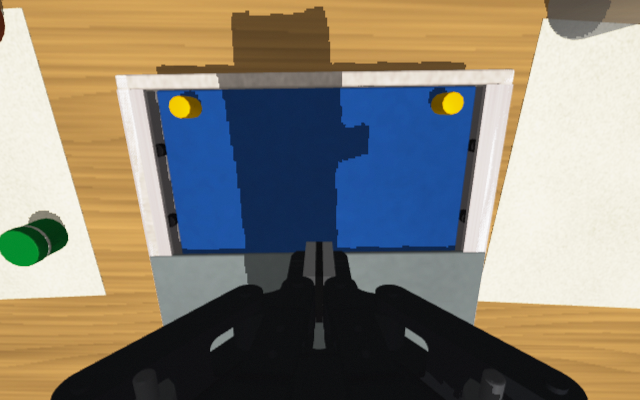

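The cover lies parallel to the front wall, with the knobs at (182,107) and (452,103). The left could have crept back slightly, so I'll give it one gentle confirming push.

Call:
carry_out(
  commands=[
    [[0.1, -0.3, 0.2, 0, 0, 0], [0.2, -0.6, 0.4, 0, 0, 0], [0.3, -0.7, 0.5, 0, 0, 0], [0.35, -0.7, 0.5, 0, 0, 0], [0, -0.45, 0.5, 0, 0, 0], [0, 0, 0.5, 0, 0, 0], [0, 0, 0.3, 0, 0, 0], [0, 0, 0.2, 0, 0, 0], [0, 0, 0.05, 0, 0, 0], [0, 0, 0, 0, 0, 0], [0.15, 0, 0, 0, 0, 0], [0.15, 0, 0, 0, 0, 0], [0.1, 0, 0, 0, 0, 0], [0.03, 0, 0, 0, 0, 0], [0, 0, 0, 0, 0, 0]],
  ],
)

```text
clock: 33.95
position: [0.56, 0.0753, 0.082]
ee_rot: [1.0, 0.007, 0.0, -0.0]
ft_force: [-0.3, -0.8, -1.0]
grip_width: -0.002
grasp_force: 0.0
```

Contact was at 0.5617–0.562 before.

Call:
carry_out(
  commands=[
    [[0.01, 0, 0, 0, 0, 0], [0.01, 0, 0, 0, 0, 0], [0.01, 0, 0, 0, 0, 0], [0.01, 0, 0, 0, 0, 0], [0.01, 0, 0, 0, 0, 0]],
  ],
)

```text
clock: 34.37
position: [0.5614, 0.0753, 0.0817]
ee_rot: [1.0, 0.007, 0.0, 0.0]
ft_force: [1.3, -0.1, -0.7]
grip_width: 0.003
grasp_force: 0.0
```

Call:
carry_out(
  commands=[
    [[0.01, 0, 0, 0, 0, 0], [0.01, 0, 0, 0, 0, 0]],
  ],
)

```text
clock: 34.53
position: [0.5622, 0.0753, 0.0817]
ee_rot: [1.0, 0.007, 0.0, 0.0]
ft_force: [-1.6, 0.6, 0.8]
grip_width: -0.001
grasp_force: 0.6
```

Call:
carry_out(
  commands=[
    [[0.01, 0, 0, 0, 0, 0], [0.01, 0, 0, 0, 0, 0]],
  ],
)

```text
clock: 34.7
position: [0.5624, 0.0753, 0.0816]
ee_rot: [1.0, 0.007, -0.001, 0.0]
ft_force: [-5.1, 0.2, 3.7]
grip_width: -0.001
grasp_force: 3.0
```

Call:
carry_out(
  commands=[
    [[0.01, 0, 0, 0, 0, 0], [0.01, 0, 0, 0, 0, 0]],
  ],
)

```text
clock: 34.87
position: [0.5624, 0.0753, 0.0815]
ee_rot: [1.0, 0.007, -0.001, 0.0]
ft_force: [-10.7, -0.4, 7.3]
grip_width: 0.001
grasp_force: 5.1
```

The left end is rigid at the stop. I'll retreat and hand in.

Call:
carry_out(
  commands=[
    [[-0.15, 0, 0, 0, 0, 0], [-0.2, 0, -0.2, 0, 0, 0], [-0.4, 0, -0.5, 0, 0, 0], [-0.4, 0.3, -0.6, 0, 0, 0], [-0.4, 0.6, -0.6, 0, 0, 0], [0, 0.7, -0.6, 0, 0, 0], [0, 0.7, -0.4, 0, 0, 0], [0, 0.5, -0.2, 0, 0, 0], [0, 0, 0, 0, 0, 0], [0, 0, 0, 0, 0, 0], [0, 0, 0, 0, 0, 0]],
  ],
)

```text
clock: 35.78
position: [0.5033, -0.0367, 0.2053]
ee_rot: [1.0, 0.008, -0.0, -0.0]
ft_force: [-0.4, 0.7, 0.6]
grip_width: -0.0
grasp_force: 0.0
```

```bash
python3 s.py; python3 -c "
from workcell import hand_in; print(hand_in())"
```

```text
[ 0.50327225 -0.03671787  0.20533015] array([-0.36502617,  0.7095642 ,  0.63515775]) tcp box [ 0.0593 -0.0011] 35.7833
[array([0.1388, 0.1119])]
[array([0.1401, 0.1093]), array([ 0.1413, -0.1107])]
wrist [([454.6, 100.4], array([ 0.1419, -0.1095])), ([181.0, 103.8], array([0.139 , 0.1102]))]
the job is handed in; nothing more can be done
None
```

The job is handed in (no verdict shown): the red jar stood upright in the well before the cover hid it, both cover ends met the front wall with about 11 N of push, and it took about 36 s of the 67 s allowed.

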